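# Hang a microscope stage insert behind a gravity keeper

## Robot

A 6-joint arm with a two-finger parallel gripper is mounted at the origin on the work surface. World frame = base frame: x ahead of the robot, y to its left, z up, the work surface at z = 0. Lengths are in m, angles in rad, forces in N, time in s.
With the tool pointing down it reaches from about 0.25 to 0.725 m from the base axis. Payload 4 kg.
Tool frame: the origin (TCP) lies midway between the tips of the shut fingers; the grasp point (between the pads) lies 19 mm behind it (bot.grip_point_offset is the distance from the TCP to the grasp point, in m); z points along the fingers, y is the line along which they close (so a half turn about z gives the same grasp; the last joint's range is limited). The gripper opens to 85 mm and grips with 20 to 120 N. Pads are 22 mm wide; open, the fingers measure 114 mm over their backs; the gripper's body (76 mm by 85 mm) begins 54 mm behind the grasp point. The pads swing forward as they close: fully open they stand 13 mm farther back than shut.
Start: joints at [-1.278, 0.241, 0.005, 1.335, 0, 1.571], TCP at [0.144, -0.479, 0.231] pointing down, gripper open.
Joint ranges: [-2.72, 2.72], [-1.05, 1.87], [-1.09, 1.28], [-1.99, 2.15], [-1.42, 1.44], [-3.14, 3.14]. Speed limits (rad/s): [2.79, 2.79, 3.14, 3.14, 3.14, 3.14].

## Interface

Orientations are given as a unit quaternion [x, y, z, w].
In Python, from workcell import bot gives the robot as it stands.
- The arm moves only by the tool step_arm, never from a script. Its argument "targets" is text: rows parted by semicolons, each of 7 numbers parted by spaces: the opening, from -1 (shut) to 1 (fully open), so that 0 is half open, then the shift along the world's x, y, z normalised to -1 to 1, where 1 is 0.5 m, then the turn, a rotation vector about the world's x, y, z normalised to -1 to 1, where 1 is pi/4 rad. In form: gripper x y z wx wy wz; .... A call has 1 to 10 rows; each row is the pose to reach, as a shift and turn from the pose commanded when the call began; what a row does not reach only later rows make up. A row lasts 1/12 s, in which the tool goes at most 41.7 mm and 7.16 degrees, less where a joint would pass 70% of its speed; a pose out of reach is approached as far as the arm can. A call with a number of a shift or a turn outside -1 to 1 is refused whole. A call with a gripper value outside its range is refused whole. The fingers move at their own pace and stop on an object; the grip force is fixed at half the most. Time passes only in rows, so rows that repeat a pose let the fingers close. It gives the time, the measured TCP pose, the force, the opening and the grip force at its end, in the units of the state.
- bot.get_obs(): the state, without advancing time (a new reading comes with each control period).
- bot.camera(name): name is "scene" or "top"; returns the picture (480x640x3 uint8, red, green, blue); there is no depth.
- bot.camera_info(name): a dict with "vertical_fov" (degrees; the focal length in pixels is half the picture's height over the tangent of half this angle, whatever the lens; pixels are square), "cx", "cy" (the principal point, pixels), "pose" (4x4, takes a point from camera to world coordinates). Camera axes: x right, y up, looking along -z (the intrinsics and any distortion apply to the point x, -y, -z); pixel columns grow to the right and rows downward; lengths in m; the calibration is good to about 2 mm. A picture is of the moment at which its call begins. camera_info takes no time and is no camera call.
- bot.job_done(): hands the job in; it is judged then, once.
The state is a dict: "clock": time; "joint_pos": joint angles; "joint_vel": joint speeds; "tau": joint torques, N m; "eef_pos": TCP position; "tool_rot": TCP orientation; "ft_force": force on the tool from outside, world axes, zero at the start; "ft_torque": the same for the moment, N m; "grip_width": finger opening in m; "grasp_force": force on a finger pad.
Only numpy, scipy, OpenCV 4.12 (cv2) and the standard library are available. Lean on these libraries where they do the work, as an engineer would, in place of code of your own. Each camera call takes 0.05 s, during which the arm holds its last target. There are 200 camera calls.

## Task

Take the stage insert with the orange tab out of the slotted stand and hang it by its eye on the rack's peg, gently: rest the eye on the peg, slide it in so that it swings the red keeper up and passes it, and the keeper drops shut behind it. Then draw the insert gently back against the shut keeper, with about 5 newtons, to prove that it holds, and let go, leaving it hanging there. Do not disturb the other insert, the slide box, the oil bottle or the objective case.

Things in the scene. Friction and masses are not known exactly. Their poses are not given: they have to be found in the camera images.
- insert: Aluminium stage insert with ORANGE tab, the one to hang; loose, 0.12 to 0.2 kg. Upright plate 5 mm thick (x, front and back alike), 84 mm wide (y), 156 mm tall (z). Origin: centre of its lower edge. Slide frame z 0 to 75; eye, an opening 34 mm wide (y) and 36 mm tall, z 75 to 111; bar over the eye z 111 to 121, 46 mm wide. Stands 35 mm deep in a slot of the stand.
- tab (a point): Middle of the insert's orange grip tab, 138.5 mm above the insert's origin. The tab is 24 mm wide (insert y), 14 mm thick (x) and 35 mm tall; grip it across y from above, with the fingertips no lower than 17 mm below this point (the eye lies under the bar).
- eye (a point): Centre of the underside of the bar over the eye (111 mm above the insert's origin): the surface that rests on the peg.
- stand: Fixed grey slotted stand, 112 x 106 x 45 mm (x, y, z). Origin: centre of its underside. Two slots at x = +32 and -32 mm, 8 mm wide in x, floor 10 mm above the table; one insert in each, which one varies, plate normal along the stand's x. Lift the insert straight up by 40 mm to clear its slot, 175 mm to clear the other insert's top.
- other_insert: An identical insert with a BLUE tab in the other slot of the stand; it stays there. Origin: centre of its lower edge.
- rack: Fixed hanging rack, z up; origin on the table. White post (50 mm wide, 190 mm tall) at x +30 to +60 mm, base plate 12 mm thick. A level steel peg points along the rack's -x in the plane y = 0: 12 mm wide, 14 mm tall, free end at x = -95 mm; a dark stop collar 32 mm in diameter bounds it at x = -5 mm. The insert hangs with its plate square to the peg. Keep pushes under 15 N.
- peg_nominal (a point): Fixed in the rack, 80 mm out from its origin (rack x = -80 mm), 160 mm up: the NOMINAL middle of the peg's outer stretch, on its top face. The peg is clamped in an upright slot, so its real top face is anywhere from 10.5 mm below to 10.5 mm above this; that is not measured: feel for it by lowering the eye's bar lightly on it, at x -92 to -72 mm. It holds its height under load.
- keeper (a joint): Red gravity keeper, rad: 0 = hanging straight down (shut; never outward), up to a stop at 0.9 as its lower end swings inward (towards the post) and up; falls shut by its own 35 g. The inward-moving lower edge of the eye lifts it with under 2 N and passes only if the bar rests on the peg or is less than 2 mm above it; higher, it jams. It drops once the plate's centre is past rack x = -28 mm.
- keeper_line (a point): Fixed in the rack at the nominal height of the keeper's hinge (153 mm up, rack x = -63 mm; the true hinge sits as much higher or lower as the peg, in the middle of its height). The keeper is a red rod 8 mm thick that reaches 40 mm below its hinge when shut. With the insert drawn back against the shut keeper, the eye point is at rack x about -56 mm.
- slide_box: Yellow-green slide box, 52 x 87 x 35 mm; loose bystander. Origin: centre of its underside.
- oil_bottle: Small amber bottle, 32 mm in diameter, 75 mm tall; loose bystander. Origin: centre of its underside.
- objective_case: Clear round case with black cap, 40 mm in diameter, 59 mm tall; loose bystander. Origin: centre of its underside.
Not all that is in view belongs to the job. What is shaped like the rack but green is not meant.

How it is judged:
On the way, in this order (a step that is already met when the one before it is completed fails the run):
1. the eye, on the peg, swings the keeper up (beyond 0.5 rad) (value of joint keeper above 0.5 rad and contact force between insert and rack above 0.02 N and x of eye in the frame of rack above -0.07 m), for 0.04 s.
2. the eye is past and the keeper has fallen shut behind it (value of joint keeper below 0.12 rad and x of eye in the frame of rack between -0.06 and 0 m and z of eye in the frame of rack above 0.146 m), for 0.1 s.
3. the insert is drawn back to the shut keeper and pulled on it (more than 2.5 N between insert and rack) (contact force between insert and rack above 2.5 N and x of eye in the frame of rack between -0.066 and -0.0525 m and value of joint keeper below 0.15 rad), for 0.15 s.
At the end, for the whole second after the job is handed in: The orange-tabbed insert hangs by its eye on the rack's peg, let go and still (under 0.04 m/s), within 0.3 rad of upright, between the keeper and the stop collar, and the keeper hangs shut (under 0.15 rad) (value of joint keeper below 0.15 rad and x of eye in the frame of rack between -0.062 and 0 m and z of eye in the frame of rack between 0.146 and 0.176 m and contact force between insert and rack above 0.6 N and angle between insert's own z axis and vertical below 0.3 rad and linear speed of insert below 0.04 m/s); the robot touches nothing.
It fails at once if the insert is pushed on the rack, peg or keeper with more than 20 N (contact force between insert and rack above 20 N).
It fails at once if the other insert is moved by more than 20 mm (distance of other_insert from where it was at the start of the episode above 0.02 m).
It fails at once if the slide box, the oil bottle or the objective case is moved by more than 30 mm (distance of any of slide_box, oil_bottle, objective_case from where it was at the start of the episode above 0.03 m).
It also fails if it takes over 58 s, if anything falls off the work surface, if the arm or the gripper's body presses on something with over 40 N, if the wrist force passes 120 N, or if a joint passes its speed limit or range.

## Working session

There is one attempt and no reset: what is moved stays moved. The work goes in short steps, Python scripts to look and compute and a tool call to move; the robot and the scene stay as the last step left them, time stands still between calls to the robot, and variables do not carry over. Pictures are saved under pics/ and viewed, at most 10 in all, crops included, and the job is handed in when it is done.

Besides the shell and the picture viewer there is one more tool, called after "Emit:" as name(argument=value, ...) on one line, values as JSON. step_arm: Moves the arm, as the interface text tells. Scaled input: -1 to 1 covers 0.5 m each way for a shift and pi/4 rad each way for a turn. Its arguments: {"type":"object","properties":{"targets":{"type":"string"}},"required":["targets"]}

```bash
mkdir -p pics; python3 - <<'E'
from workcell import bot
import cv2
for n in("scene","top"):
    cv2.imwrite(f"pics/{n}0.png",bot.camera(n)[:,:,::-1]); i=bot.camera_info(n); print(n,i)
o=bot.get_obs(); print(o)
E
```

```text
scene {'vertical_fov': 52.92615860202964, 'cx': 328.5464009808691, 'cy': 235.64509091863067, 'pose': array([[ 0.42709235, -0.48696889,  0.76187494,  1.31502704],
       [ 0.90404982,  0.21421343, -0.36987367, -0.35846086],
       [ 0.01691313,  0.84674312,  0.53173305,  0.64809195],
       [ 0.        ,  0.        ,  0.        ,  1.        ]])}
top {'vertical_fov': 44.4325984756184, 'cx': 330.124111338223, 'cy': 238.52277457398333, 'pose': array([[ 2.29354195e-02,  9.77309729e-01, -2.10569847e-01,
         2.91803621e-01],
       [-9.99724091e-01,  2.34888453e-02,  1.27205264e-04,
         1.62110817e-02],
       [ 5.07036151e-03,  2.10508831e-01,  9.77578807e-01,
         1.39623960e+00],
       [ 0.00000000e+00,  0.00000000e+00,  0.00000000e+00,
         1.00000000e+00]])}
{'clock': 0.1, 'joint_pos': array([-1.27802102e+00,  2.41385723e-01,  3.83618895e-03,  1.33519181e+00,
        2.73987727e-05,  1.57080366e+00]), 'joint_vel': array([ 0.00076637, -0.00194649,  0.00382596, -0.00105773, -0.00015691,
        0.00122855]), 'tau': array([ 1.01437863e-04, -3.73139048e+01,  2.53009844e+01,  1.08918379e-02,
        6.04456687e-06, -3.43799293e-06]), 'eef_pos': array([ 0.14414755, -0.47817126,  0.23046927]), 'tool_rot': array([ 9.89304517e-01,  1.45861672e-01, -1.28306268e-04, -9.64106613e-04]), 'ft_force': array([0.29768013, 0.62476044, 0.25957995]), 'ft_torque': array([-0.02594432, -0.00282654,  0.01317073]), 'grasp_force': 0.0, 'grip_width': 0.0853152412072133}
```

View pics/scene0.png

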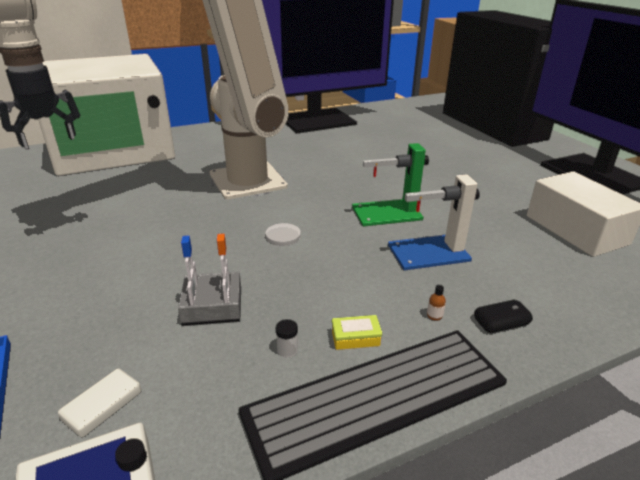

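View pics/top0.png

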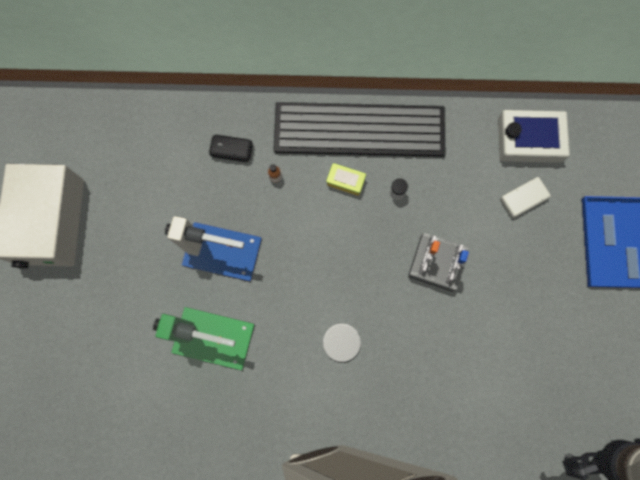

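The scene view shows the orange tab at about (221,245), the blue tab at (187,246), and the rack peg running from (407,197) to (470,193). The top view shows the orange tab at (434,246) and the white peg tip at (242,244). I'll zoom in.

```bash
python3 - <<'E'
import cv2,numpy as np
s=cv2.imread("pics/scene0.png");t=cv2.imread("pics/top0.png")
def c(im,x,y,w,h,z):
    o=cv2.resize(im[y:y+h,x:x+w],(400,300),interpolation=cv2.INTER_CUBIC)
    for k in range(0,w,10): cv2.line(o,(int(k*400/w),0),(int(k*400/w),6 if k%50 else 14),(0,255,255),1)
    for k in range(0,h,10): cv2.line(o,(0,int(k*300/h)),(6,int(k*300/h)),(0,255,255),1)
    return o
m=np.vstack([np.hstack([c(s,160,230,120,90,1),c(s,380,165,120,90,1)]),np.hstack([c(t,400,225,80,75,1) if 0 else c(t,400,225,100,75,1),c(t,160,205,120,90,1)])])
cv2.imwrite("pics/m1.png",m)
E
```

```text
(no output)
```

View pics/m1.png

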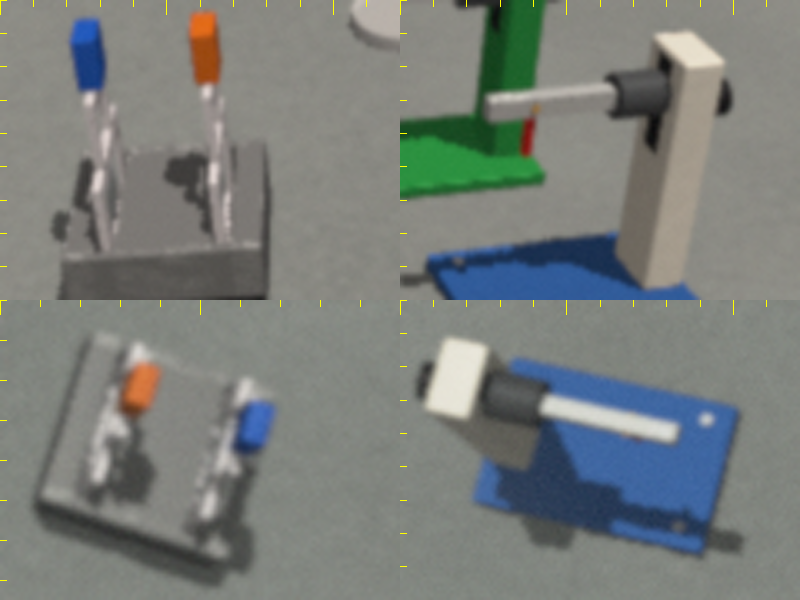

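```bash
cat > h.py <<'E'
import numpy as np,cv2
from scipy.optimize import least_squares
from workcell import bot
I={n:bot.camera_info(n) for n in("scene","top")}
def proj(n,P):
    i=I[n];T=np.linalg.inv(i["pose"]);f=240/np.tan(np.radians(i["vertical_fov"]/2))
    c=np.atleast_2d(P)@T[:3,:3].T+T[:3,3]
    return np.c_[i["cx"]+f*c[:,0]/-c[:,2],i["cy"]-f*c[:,1]/-c[:,2]]
def blob(im,kind):
    h=cv2.cvtColor(im,cv2.COLOR_BGR2HSV)
    lo,hi={"o":((5,150,120),(16,255,255)),"b":((108,150,90),(122,255,255))}[kind]
    return cv2.inRange(h,lo,hi)
def box(p,yaw,d):
    s=np.array([[a,b,c] for a in(-1,1) for b in(-1,1) for c in(-1,1)])*np.array(d)/2
    R=np.array([[np.cos(yaw),-np.sin(yaw),0],[np.sin(yaw),np.cos(yaw),0],[0,0,1]]); return s@R.T+p
def hc(n,P):
    m=cv2.moments(cv2.convexHull(proj(n,P).astype(np.float32))); return np.array([m["m10"]/m["m00"],m["m01"]/m["m00"]])
E
cat > m.py <<'E'
from h import *
im={n:cv2.imread(f"pics/{n}0.png") for n in I}
roi={"scene":(160,225,260,275),"top":(400,225,480,280)}
obs={}
for k in "ob":
  for n in I:
    x0,y0,x1,y1=roi[n];m=blob(im[n][y0:y1,x0:x1],k);c,l,st,ce=cv2.connectedComponentsWithStats(m)
    j=1+st[1:,4].argmax();obs[k,n]=ce[j]+[x0,y0];print(k,n,obs[k,n],st[j])
yaw=0
for it in range(3):
  P={}
  for k in "ob":
    r=least_squares(lambda p:np.r_[[hc(n,box(p,yaw,(.014,.024,.035)))-obs[k,n] for n in I]].ravel(),[.37,-.15,.15],diff_step=1e-4)
    P[k]=r.x; e=r.fun
  d=P["o"]-P["b"]; yaw=np.arctan2(d[1],d[0]); print(P,np.linalg.norm(d[:2]),np.degrees(yaw),e)
S=lambda a:np.array(a)*.3+[380,165]
T=lambda a:(np.array(a)-[400,300])*.3+[160,205]
post=[[60,-25],[30,-25],[30,25],[60,25]]
tp=T([[447,338],[490,347],[472,417],[428,408],[678,432],[542,404]])
sp=S([[722,62],[690,70],[655,38],[690,30],[492,96],[612,84]])
def f(q):
  x,y,a,h=q
  L=np.array([[u,v,190] for u,v in post]+[[-95,0,h*1000],[-5,0,h*1000]])/1000
  R=np.array([[np.cos(a),-np.sin(a),0],[np.sin(a),np.cos(a),0],[0,0,1]])
  W=L@R.T+[x,y,0]
  return W
r=least_squares(lambda q:np.r_[proj("top",f(q))-tp,proj("scene",f(q))-sp].ravel(),[.4,.2,1.4,.16],loss="soft_l1",x_scale=.1)
print(r.x,np.degrees(r.x[2]));W=f(r.x)
print(np.r_[proj("top",W)-tp,proj("scene",W)-sp].round(1)); print(W)
E
python3 m.py
```

```text
o scene [221.07142857 243.69480519] [ 57   9   9  21 154]
o top [434.55932203 246.30508475] [31 17  8 10 59]
b scene [185.99333333 245.56666667] [ 22  11   9  20 150]
b top [462.96491228 256.35087719] [60 27  7 10 57]
{'o': array([ 0.54805658, -0.20975995,  0.1514162 ]), 'b': array([ 0.52751458, -0.27065382,  0.15103789])} 0.0642653654097952 71.3586388373125 [-0.12976582 -0.00722294 -0.14989604 -0.03125604]
{'o': array([ 0.54804671, -0.20968672,  0.15153304]), 'b': array([ 0.52751298, -0.27057208,  0.15115309])} 0.06425465871701497 71.36320737608834 [-0.1590821  -0.00889295 -0.1837363  -0.03842686]
{'o': array([ 0.54804671, -0.20968668,  0.15153329]), 'b': array([ 0.52751309, -0.27057206,  0.15115328])} 0.0642546465799319 71.36330393627567 [-0.15906597 -0.00894074 -0.18373448 -0.0384854 ]
[0.55989626 0.29620003 1.36158632 0.16774086] 78.01314930542269
[[-1.100e+00 -2.500e+00]
 [-4.000e-01 -2.000e+00]
 [-1.700e+00 -5.000e-01]
 [-2.200e+00 -1.000e+00]
 [-1.200e+00 -7.000e-01]
 [-1.100e+00 -1.800e+00]
 [-1.189e+02  0.000e+00]
 [-1.218e+02 -1.200e+00]
 [-1.216e+02 -1.200e+00]
 [-1.199e+02  1.000e-01]
 [-1.218e+02  2.000e-01]
 [-1.197e+02  2.000e-01]]
[[0.59681238 0.34969956 0.19      ]
 [0.59058176 0.3203537  0.19      ]
 [0.541672   0.33073806 0.19      ]
 [0.54790261 0.36008392 0.19      ]
 [0.54016598 0.20327147 0.16774086]
 [0.55885783 0.29130905 0.16774086]]
```

```bash
sed -i 's/S=lambda a:np.array(a)\*/S=lambda a:(np.array(a)-[400,0])*/' m.py; python3 m.py|tail -20
```

```text
{'o': array([ 0.54804671, -0.20968668,  0.15153329]), 'b': array([ 0.52751309, -0.27057206,  0.15115328])} 0.0642546465799319 71.36330393627567 [-0.15906597 -0.00894074 -0.18373448 -0.0384854 ]
[0.55880835 0.29468856 1.36697721 0.16782383] 78.32202497173725
[[-0.6 -1.8]
 [ 0.2 -1.4]
 [-0.9  0.2]
 [-1.5 -0.3]
 [-0.5 -0.4]
 [-0.4 -1.3]
 [ 0.2 -0.1]
 [-2.7 -1.3]
 [-2.5 -1.3]
 [-0.9 -0. ]
 [-2.6  0.2]
 [-0.6  0. ]]
[[0.59543552 0.34838633 0.19      ]
 [0.58936319 0.31900731 0.19      ]
 [0.54039816 0.32912785 0.19      ]
 [0.54647048 0.35850687 0.19      ]
 [0.53957932 0.20165499 0.16782383]
 [0.5577963  0.28979206 0.16782383]]
```

Emit:
step_arm(targets="1 0.808 0.537 0.02 0 0 1;1 0.808 0.537 0.02 0 0 1;1 0.808 0.537 0.02 0 0 1;1 0.808 0.537 0.02 0 0 1;1 0.808 0.537 0.02 0 0 1;1 0.808 0.537 0.02 0 0 1;1 0.808 0.537 0.02 0 0 1;1 0.808 0.537 0.02 0 0 1;1 0.808 0.537 0.02 0 0 1;1 0.808 0.537 0.02 0 0 1")

```text
clock: 0.93
eef_pos: [0.4925, -0.2465, 0.2395]
tool_rot: [0.858, 0.513, -0.0, -0.0]
ft_force: [0.5, -1.3, -0.4]
grip_width: 0.085
grasp_force: 0.0
```

Emit:
step_arm(targets="1 0.111 0.0736 0 0 0 0.2125;1 0.111 0.0736 0 0 0 0.2125;1 0.111 0.0736 0 0 0 0.2125;1 0.111 0.0736 0 0 0 0.2125;1 0.111 0.0736 0 0 0 0.2125")

```text
clock: 1.35
eef_pos: [0.5461, -0.2113, 0.2392]
tool_rot: [0.812, 0.583, -0.001, -0.001]
ft_force: [0.3, -0.6, 0.6]
grip_width: 0.0853
grasp_force: 0.0
```

```bash
python3 - <<'E'
from h import *
o=bot.get_obs(); print(o["eef_pos"],o["tool_rot"],o["ft_force"]); q=o["tool_rot"];print(np.degrees(2*np.arctan2(q[1],q[0])))
E
```

```text
[ 0.5460704  -0.21132786  0.23918262] [ 8.12486296e-01  5.82979500e-01 -6.87687387e-04 -6.69478712e-04] [ 0.33348594 -0.61681194  0.59562249]
71.32079558234858
```

Emit:
step_arm(targets="1 0.004 0.003 -0.06 0 0 0;1 0.004 0.003 -0.12 0 0 0;1 0.004 0.003 -0.18 0 0 0;1 0.004 0.003 -0.208 0 0 0;1 0.004 0.003 -0.208 0 0 0;1 0.004 0.003 -0.208 0 0 0")

```text
clock: 1.85
eef_pos: [0.5472, -0.2108, 0.1356]
tool_rot: [0.813, 0.582, -0.001, -0.001]
ft_force: [0.8, -0.9, -0.1]
grip_width: 0.0855
grasp_force: 0.0
```

```bash
python3 - <<'E'
from h import *
def c(n,x,y,w,h):
    return cv2.resize(bot.camera(n)[y:y+h,x:x+w,::-1],(400,300),interpolation=cv2.INTER_CUBIC)
cv2.imwrite("pics/g.png",np.hstack([c("scene",150,200,120,90),c("top",390,205,100,75)]))
E
```

```text
(no output)
```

View pics/g.png

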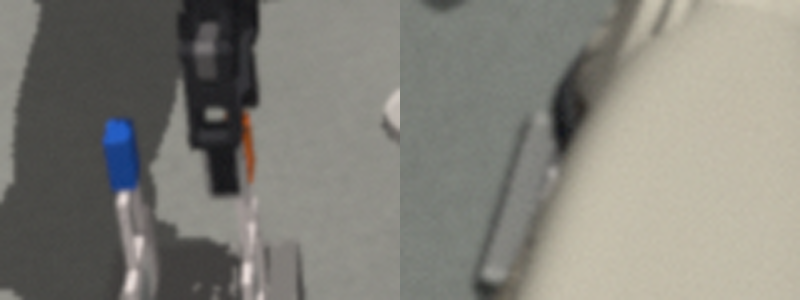

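The scene crop shows the near finger in front of the orange tab, with its tip at about the tab's lower edge. The arm hides the top view. I'll close the gripper.

Emit:
step_arm(targets="-1 0 0 0 0 0 0;-1 0 0 0 0 0 0;-1 0 0 0 0 0 0;-1 0 0 0 0 0 0;-1 0 0 0 0 0 0;-1 0 0 0 0 0 0;-1 0 0 0 0 0 0;-1 0 0 0 0 0 0")

```text
clock: 2.62
eef_pos: [0.5489, -0.2098, 0.1362]
tool_rot: [0.812, 0.583, 0.0, 0.0]
ft_force: [-0.6, 0.3, 1.3]
grip_width: 0.023
grasp_force: 60.0
```

Emit:
step_arm(targets="-1 0 0 0.03 0 0 0;-1 0 0 0.08 0 0 0;-1 0 0 0.14 0 0 0;-1 0 0 0.2 0 0 0;-1 0 0 0.2 0 0 0;-1 0 0 0.2 0 0 0;-1 0 0 0.2 0 0 0;-1 0 0 0.2 0 0 0")

```text
clock: 3.28
eef_pos: [0.5476, -0.2094, 0.2336]
tool_rot: [0.812, 0.583, -0.001, -0.002]
ft_force: [0.7, 0.2, -2.4]
grip_width: 0.0228
grasp_force: 59.8
```

```bash
cat > plan.py <<'E'
from h import *
import sys
R=np.array([.5588,.2947]);a=np.radians(78.3)
def tgt(rx,ry=0): return R+[np.cos(a)*rx-np.sin(a)*ry,np.sin(a)*rx+np.cos(a)*ry]
def st():
    o=bot.get_obs();p=o["eef_pos"];q=o["tool_rot"];d=p[:2]-R
    print("t",o["clock"],"p",p.round(4),"yaw",np.degrees(2*np.arctan2(q[1],q[0])).round(2),"q",q.round(3),"F",o["ft_force"].round(2),"w",o["grip_width"],o["grasp_force"])
    print("rack x,y",d@[np.cos(a),np.sin(a)],d@[-np.sin(a),np.cos(a)],"eye z",p[2]-.0152,"unit x/mm",np.cos(a)/500,np.sin(a)/500)
    return p
if __name__=="__main__":
    p=st()
    for rx in map(float,sys.argv[1:]): print(rx,((tgt(rx)-p[:2])/.5).round(4))
E
python3 plan.py -.16 -.125 -.082
```

```text
t 3.2833 p [ 0.5476 -0.2094  0.2336] yaw 71.34 q [ 0.812  0.583 -0.001 -0.002] F [ 0.72  0.21 -2.4 ] w 0.022758932583801184 59.754602909088135
rack x,y -0.49587258129972395 -0.09126244751611236 eye z 0.2184167524061702 unit x/mm 0.000405574590713025 0.0019584456212435315
-0.16 [-0.0425  0.6948]
-0.125 [-0.0283  0.7633]
-0.082 [-0.0109  0.8476]
```

Emit:
step_arm(targets="-1 -0.0425 0.66 0 0 0 0.155;-1 -0.0425 0.66 0 0 0 0.155;-1 -0.0425 0.66 0 0 0 0.155;-1 -0.0425 0.66 0 0 0 0.155;-1 -0.0425 0.66 0 0 0 0.155;-1 -0.0425 0.66 0 0 0 0.155;-1 -0.0425 0.66 0 0 0 0.155;-1 -0.0425 0.66 0 0 0 0.155;-1 -0.0425 0.66 -0.05 0 0 0.155;-1 -0.0425 0.66 -0.079 0 0 0.155")

```text
clock: 4.12
eef_pos: [0.526, 0.1228, 0.1936]
tool_rot: [0.774, 0.634, -0.001, -0.001]
ft_force: [-0.6, -0.7, -2.0]
grip_width: 0.0231
grasp_force: 59.7
```

Emit:
step_arm(targets="-1 0 0 0 0 0 0;-1 0 0 0 0 0 0;-1 0 0 0 0 0 0")

```text
clock: 4.37
eef_pos: [0.5275, 0.1198, 0.1963]
tool_rot: [0.776, 0.631, -0.0, -0.0]
ft_force: [-0.1, -0.3, -1.4]
grip_width: 0.0229
grasp_force: 59.7
```

```bash
python3 plan.py -.13 -.082; python3 - <<'E'
from h import *
import cv2
s=bot.camera("scene")[:,:,::-1];t=bot.camera("top")[:,:,::-1]
cv2.imwrite("pics/s2.png",s);cv2.imwrite("pics/t2.png",t)
c=lambda im,x,y:cv2.resize(im[y:y+90,x:x+120],(400,300),interpolation=cv2.INTER_CUBIC)
cv2.imwrite("pics/m2.png",np.hstack([c(s,350,165),c(t,170,205)]))
E
```

```text
t 4.3667 p [0.5275 0.1198 0.1963] yaw 78.27 q [ 0.776  0.631 -0.    -0.   ] F [-0.07 -0.29 -1.37] w 0.022882364308233493 59.70561146736145
rack x,y -0.17764398680712631 -0.004783072028926652 eye z 0.18109333035277564 unit x/mm 0.000405574590713025 0.0019584456212435315
-0.13 [0.01   0.0952]
-0.082 [0.0294 0.1893]
```

View pics/m2.png

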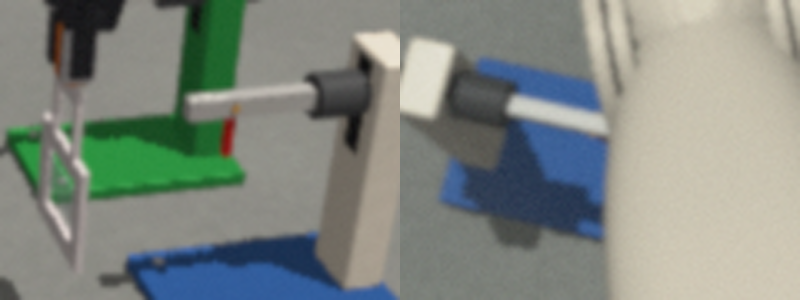

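The scene crop shows the insert upright, with its frame corners at px (364,200), (376,217) and (374,245). The peg tip is at (406,196), with the red keeper behind it at (418,205). I'll check the insert model against these.

```bash
python3 - <<'E'
from plan import *
p=st(); o=np.array([p[0],p[1],p[2]-.0152-.111]); n=np.array([-np.sin(a),np.cos(a)])
def ins(y,z): return np.r_[o[:2]+n*y,o[2]+z]
for nm,q in [("LL far",ins(.042,0)),("LR near",ins(-.042,0)),("UL far",ins(.042,.075)),("UR near",ins(-.042,.075)),("bar",ins(0,.111))]: print(nm,proj("scene",q).round(1))
for h in(.15,.16,.168): 
  for x in (-.095,-.005): print(h,x,proj("scene",np.r_[tgt(x),h]).round(1),proj("top",np.r_[tgt(x),h]).round(1))
for x in (-.063,): print("keeper",proj("scene",[*tgt(x),.153-.04]),proj("scene",[*tgt(x),.153-.04+.008]))
E
```

```text
t 4.4667 p [0.5283 0.1197 0.1973] yaw 78.24 q [0.776 0.631 0.001 0.   ] F [ 0.16 -0.32 -1.77] w 0.02303246697189194 59.710843563079834
rack x,y -0.17758295682318329 -0.0055785649471092845 eye z 0.1821038458378573 unit x/mm 0.000405574590713025 0.0019584456212435315
LL far [[361.6 227.5]]
LR near [[372.8 247.1]]
UL far [[363.4 198.8]]
UR near [[375.2 217.2]]
bar [[370.1 192.8]]
0.15 -0.095 [[404.2 201.2]] [[244.1 245.9]]
0.15 -0.005 [[441.9 197.4]] [[203.9 236.7]]
0.16 -0.095 [[404.7 197.2]] [[243.4 244.9]]
0.16 -0.005 [[442.5 193.4]] [[202.9 235.7]]
0.168 -0.095 [[405.  193.9]] [[242.9 244.2]]
0.168 -0.005 [[443.  190.2]] [[202.2 234.9]]
keeper [[415.85487334 214.35471854]] [[416.2573295  211.26088425]]
```

Emit:
step_arm(targets="-1 0.005 0.05 -0.006 0 0 0;-1 0.005 0.09 -0.006 0 0 0;-1 0.008 0.11 -0.006 0 0 0;-1 0.013 0.13 -0.006 0 0 0;-1 0.017 0.15 -0.006 0 0 0;-1 0.021 0.17 -0.006 0 0 0;-1 0.025 0.19 -0.006 0 0 0;-1 0.025 0.19 -0.006 0 0 0;-1 0.025 0.19 -0.006 0 0 0")

```text
clock: 5.22
eef_pos: [0.54, 0.2155, 0.1932]
tool_rot: [0.775, 0.632, -0.0, 0.0]
ft_force: [-0.2, 0.8, -2.6]
grip_width: 0.023
grasp_force: 59.7
```

```bash
python3 plan.py -.082;  python3 - <<'E'
from h import *
s=bot.camera("scene")[:,:,::-1];t=bot.camera("top")[:,:,::-1]
c=lambda im,x,y:cv2.resize(im[y:y+90,x:x+120],(400,300),interpolation=cv2.INTER_CUBIC)
c2=lambda im,x,y:cv2.resize(im[y:y+60,x:x+80],(400,300),interpolation=cv2.INTER_CUBIC)
cv2.imwrite("pics/m3.png",np.hstack([c2(s,375,170),c(t,170,205)]))
E
```

```text
t 5.2167 p [0.54   0.2155 0.1932] yaw 78.36 q [ 0.775  0.632 -0.     0.   ] F [-0.22  0.82 -2.6 ] w 0.022974403324795008 59.731895327568054
rack x,y -0.08140540278949732 0.00230094026957052 eye z 0.17799126201959592 unit x/mm 0.000405574590713025 0.0019584456212435315
-0.082 [ 0.0043 -0.0021]
```

View pics/m3.png

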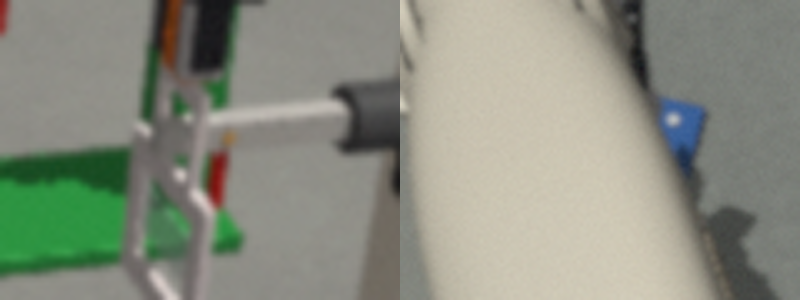

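The peg tip (at about px (407,195)) shows inside the eye, well centred, with the keeper beyond it. Next I'll feel downward.

Emit:
step_arm(targets="-1 0 0 -0.004 0 0 0;-1 0 0 -0.008 0 0 0;-1 0 0 -0.01 0 0 0;-1 0 0 -0.012 0 0 0;-1 0 0 -0.012 0 0 0")

```text
clock: 5.73
eef_pos: [0.5398, 0.2149, 0.187]
tool_rot: [0.776, 0.631, -0.0, -0.0]
ft_force: [-0.4, -0.5, -2.3]
grip_width: 0.0231
grasp_force: 59.7
```

Emit:
step_arm(targets="-1 0 0 -0.001 0 0 0;-1 0 0 -0.002 0 0 0;-1 0 0 -0.002 0 0 0;-1 0 0 -0.002 0 0 0")

```text
clock: 6.07
eef_pos: [0.54, 0.2152, 0.1864]
tool_rot: [0.775, 0.631, 0.0, -0.0]
ft_force: [0.3, -0.5, -2.5]
grip_width: 0.023
grasp_force: 59.7
```

Emit:
step_arm(targets="-1 0 0 -0.001 0 0 0;-1 0 0 -0.002 0 0 0;-1 0 0 -0.002 0 0 0;-1 0 0 -0.002 0 0 0")

```text
clock: 6.4
eef_pos: [0.54, 0.2152, 0.1853]
tool_rot: [0.775, 0.631, -0.0, -0.0]
ft_force: [-0.5, 0.1, -2.5]
grip_width: 0.0227
grasp_force: 59.7
```

Emit:
step_arm(targets="-1 0 0 -0.001 0 0 0;-1 0 0 -0.002 0 0 0;-1 0 0 -0.002 0 0 0;-1 0 0 -0.002 0 0 0")

```text
clock: 6.73
eef_pos: [0.54, 0.2152, 0.1843]
tool_rot: [0.775, 0.631, -0.0, -0.0]
ft_force: [-0.1, 0.4, -2.0]
grip_width: 0.0227
grasp_force: 59.7
```

Emit:
step_arm(targets="-1 0 0 -0.001 0 0 0;-1 0 0 -0.002 0 0 0;-1 0 0 -0.002 0 0 0;-1 0 0 -0.002 0 0 0")

```text
clock: 7.07
eef_pos: [0.54, 0.2152, 0.1834]
tool_rot: [0.775, 0.631, -0.0, -0.0]
ft_force: [-0.7, -0.4, -1.4]
grip_width: 0.0231
grasp_force: 59.7
```

Emit:
step_arm(targets="-1 0 0 -0.001 0 0 0;-1 0 0 -0.002 0 0 0;-1 0 0 -0.002 0 0 0")

```text
clock: 7.32
eef_pos: [0.5399, 0.2151, 0.1823]
tool_rot: [0.775, 0.631, -0.0, -0.0]
ft_force: [-0.2, 0.4, -1.5]
grip_width: 0.023
grasp_force: 59.7
```

Emit:
step_arm(targets="-1 0 0 -0.001 0 0 0;-1 0 0 -0.002 0 0 0;-1 0 0 -0.002 0 0 0")

```text
clock: 7.57
eef_pos: [0.54, 0.2151, 0.1813]
tool_rot: [0.775, 0.631, -0.0, -0.0]
ft_force: [-1.0, 0.3, -1.7]
grip_width: 0.023
grasp_force: 59.7
```

Eye at 0.166 and no contact yet.

Emit:
step_arm(targets="-1 0 0 -0.001 0 0 0;-1 0 0 -0.002 0 0 0;-1 0 0 -0.002 0 0 0")

```text
clock: 7.82
eef_pos: [0.5401, 0.2152, 0.1806]
tool_rot: [0.775, 0.631, 0.0, 0.0]
ft_force: [0.1, 0.3, -1.5]
grip_width: 0.0227
grasp_force: 60.0
```

Emit:
step_arm(targets="-1 0 0 -0.001 0 0 0;-1 0 0 -0.002 0 0 0;-1 0 0 -0.002 0 0 0")

```text
clock: 8.07
eef_pos: [0.5401, 0.2152, 0.1805]
tool_rot: [0.775, 0.631, 0.001, 0.0]
ft_force: [-1.8, -1.3, 5.0]
grip_width: 0.023
grasp_force: 60.6
```

Contact: peg top at about 0.1655 m. I'll ease off slightly and slide in.

Emit:
step_arm(targets="-1 0 0 0.0012 0 0 0;-1 0 0 0.0012 0 0 0;-1 0.001 0.005 0.0012 0 0 0;-1 0.002 0.01 0.0012 0 0 0;-1 0.003 0.015 0.0012 0 0 0;-1 0.004 0.02 0.0012 0 0 0;-1 0.004 0.02 0.0012 0 0 0")

```text
clock: 8.65
eef_pos: [0.5427, 0.2255, 0.1805]
tool_rot: [0.775, 0.631, 0.001, 0.001]
ft_force: [-1.0, -2.5, 5.1]
grip_width: 0.0226
grasp_force: 60.7
```

Emit:
step_arm(targets="-1 0 0 0.001 0 0 0;-1 0.001 0.005 0.001 0 0 0;-1 0.002 0.01 0.001 0 0 0;-1 0.003 0.015 0.001 0 0 0;-1 0.003 0.015 0.001 0 0 0")

```text
clock: 9.07
eef_pos: [0.5437, 0.2333, 0.1805]
tool_rot: [0.775, 0.632, 0.0, -0.0]
ft_force: [0.7, -1.1, 3.3]
grip_width: 0.0232
grasp_force: 60.5
```

Emit:
step_arm(targets="-1 0.001 0.005 0.0006 0 0 0;-1 0.002 0.01 0.0006 0 0 0;-1 0.003 0.015 0.0006 0 0 0;-1 0.004 0.02 0.0006 0 0 0;-1 0.004 0.02 0.0006 0 0 0")

```text
clock: 9.48
eef_pos: [0.5455, 0.2434, 0.1806]
tool_rot: [0.775, 0.632, 0.0, -0.0]
ft_force: [-0.1, -0.2, 1.7]
grip_width: 0.0232
grasp_force: 60.4
```

```bash
python3 plan.py -.02;  python3 - <<'E'
from h import *
s=bot.camera("scene")[:,:,::-1]
cv2.imwrite("pics/m4.png",cv2.resize(s[170:245,375:475],(800,600),interpolation=cv2.INTER_CUBIC))
E
```

```text
t 9.4833 p [0.5455 0.2434 0.1806] yaw 78.35 q [ 0.775  0.632  0.    -0.   ] F [-0.07 -0.25  1.75] w 0.02321398767908221 60.426374673843384
rack x,y -0.05290234460734254 0.0026333603670488336 eye z 0.16537185398326215 unit x/mm 0.000405574590713025 0.0019584456212435315
-0.02 [0.0185 0.0634]
```

View pics/m4.png

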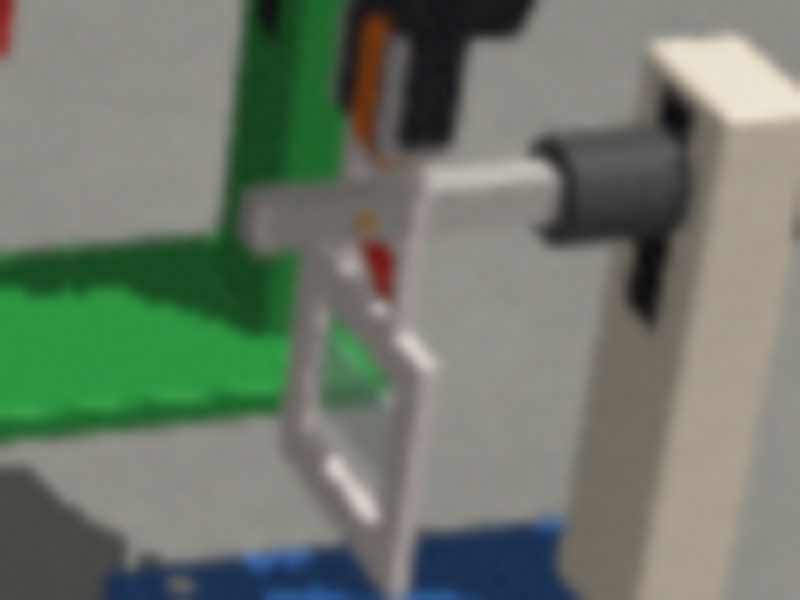

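The bar rests on the peg, and the keeper (red, crop (378,270)) is swinging inward. I'll continue to about x = -20 mm.

Emit:
step_arm(targets="-1 0.001 0.006 0 0 0 0;-1 0.003 0.013 0 0 0 0;-1 0.004 0.019 0 0 0 0;-1 0.005 0.026 0 0 0 0;-1 0.007 0.032 0 0 0 0;-1 0.008 0.038 0 0 0 0;-1 0.009 0.044 0 0 0 0;-1 0.01 0.05 0 0 0 0;-1 0.012 0.056 0 0 0 0;-1 0.013 0.062 0 0 0 0")

```text
clock: 10.37
eef_pos: [0.552, 0.274, 0.1806]
tool_rot: [0.775, 0.631, -0.0, -0.0]
ft_force: [-0.6, -1.1, 0.0]
grip_width: 0.023
grasp_force: 60.2
```

Emit:
step_arm(targets="-1 0 0 0 0 0 0;-1 0 0 0 0 0 0;-1 0 0 0 0 0 0")

```text
clock: 10.62
eef_pos: [0.552, 0.274, 0.1807]
tool_rot: [0.775, 0.632, 0.0, -0.0]
ft_force: [0.4, 0.3, -0.9]
grip_width: 0.0229
grasp_force: 60.1
```

```bash
python3 plan.py -.02;  python3 - <<'E'
from h import *
s=bot.camera("scene")[:,:,::-1]
cv2.imwrite("pics/m5.png",cv2.resize(s[170:245,375:475],(800,600),interpolation=cv2.INTER_CUBIC))
E
```

```text
t 10.6167 p [0.552  0.274  0.1807] yaw 78.33 q [ 0.775  0.632  0.    -0.   ] F [ 0.43  0.33 -0.91] w 0.022910321421859937 60.077412128448486
rack x,y -0.021622465089049636 0.0025064647574310787 eye z 0.16545878917310433 unit x/mm 0.000405574590713025 0.0019584456212435315
-0.02 [0.0056 0.0022]
```

View pics/m5.png

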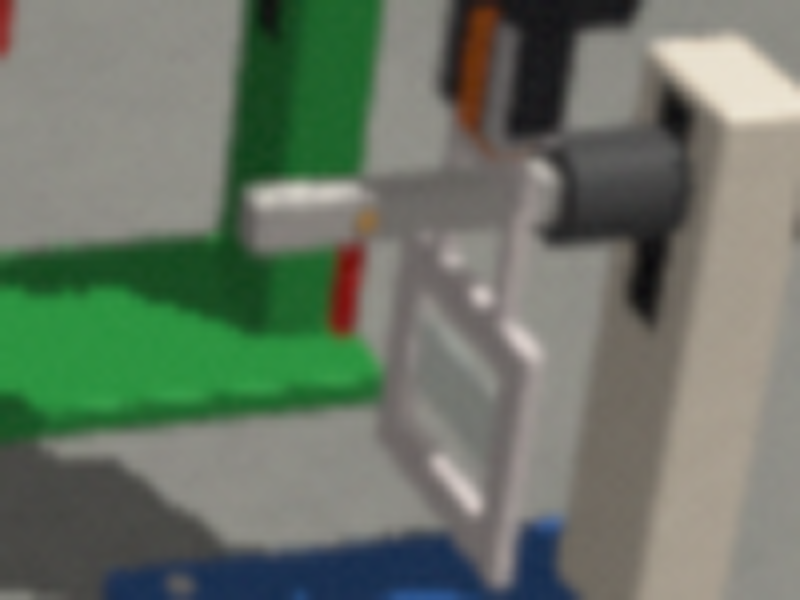

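The keeper hangs shut (crop (345,290)) with the insert behind it. Now I'll draw back.

Emit:
step_arm(targets="-1 -0.001 -0.006 0 0 0 0;-1 -0.003 -0.013 0 0 0 0;-1 -0.004 -0.02 0 0 0 0;-1 -0.006 -0.027 0 0 0 0;-1 -0.007 -0.034 0 0 0 0;-1 -0.009 -0.041 0 0 0 0;-1 -0.01 -0.047 0 0 0 0;-1 -0.011 -0.052 0 0 0 0;-1 -0.011 -0.054 0 0 0 0;-1 -0.011 -0.054 0 0 0 0")

```text
clock: 11.5
eef_pos: [0.5464, 0.2462, 0.1807]
tool_rot: [0.776, 0.631, -0.0, 0.0]
ft_force: [-0.3, 0.3, -2.2]
grip_width: 0.0228
grasp_force: 59.8
```

Emit:
step_arm(targets="-1 -0.0004 -0.002 0 0 0 0;-1 -0.0008 -0.004 0 0 0 0;-1 -0.0008 -0.004 0 0 0 0")

```text
clock: 11.75
eef_pos: [0.546, 0.2446, 0.1807]
tool_rot: [0.775, 0.631, -0.0, 0.0]
ft_force: [-0.2, -1.1, -2.0]
grip_width: 0.023
grasp_force: 59.8
```

Emit:
step_arm(targets="-1 -0.0004 -0.002 0 0 0 0;-1 -0.0008 -0.004 0 0 0 0;-1 -0.0008 -0.004 0 0 0 0")

```text
clock: 12.0
eef_pos: [0.5456, 0.2425, 0.1808]
tool_rot: [0.775, 0.631, -0.0, 0.0]
ft_force: [-0.4, 0.3, -2.0]
grip_width: 0.023
grasp_force: 59.8
```

Emit:
step_arm(targets="-1 -0.0004 -0.002 0 0 0 0;-1 -0.0004 -0.002 0 0 0 0;-1 -0.0004 -0.002 0 0 0 0")

```text
clock: 12.25
eef_pos: [0.5455, 0.2416, 0.1808]
tool_rot: [0.775, 0.631, 0.0, -0.0]
ft_force: [0.2, 0.5, -2.5]
grip_width: 0.0231
grasp_force: 59.8
```

Emit:
step_arm(targets="-1 -0.0004 -0.002 0 0 0 0;-1 -0.0004 -0.002 0 0 0 0;-1 -0.0004 -0.002 0 0 0 0")

```text
clock: 12.5
eef_pos: [0.5454, 0.2411, 0.1809]
tool_rot: [0.775, 0.632, 0.0, -0.0]
ft_force: [-0.4, 2.3, -3.0]
grip_width: 0.0231
grasp_force: 59.7
```

Emit:
step_arm(targets="-1 -0.0004 -0.002 0 0 0 0;-1 -0.0004 -0.002 0 0 0 0;-1 -0.0004 -0.002 0 0 0 0")

```text
clock: 12.75
eef_pos: [0.5453, 0.2406, 0.1809]
tool_rot: [0.775, 0.632, 0.001, -0.001]
ft_force: [0.6, 4.2, -2.5]
grip_width: 0.0228
grasp_force: 59.6
```

Emit:
step_arm(targets="-1 -0.0002 -0.001 0 0 0 0;-1 -0.0002 -0.001 0 0 0 0;-1 -0.0002 -0.001 0 0 0 0;-1 -0.0002 -0.001 0 0 0 0;-1 -0.0002 -0.001 0 0 0 0;-1 -0.0002 -0.001 0 0 0 0")

```text
clock: 13.25
eef_pos: [0.5452, 0.2404, 0.1809]
tool_rot: [0.775, 0.632, 0.001, -0.001]
ft_force: [0.5, 6.0, -3.2]
grip_width: 0.0232
grasp_force: 59.5
```

Emit:
step_arm(targets="-1 0.001 0.005 0 0 0 0;-1 0.002 0.01 0 0 0 0;-1 0.004 0.02 0 0 0 0;-1 0.006 0.03 0 0 0 0;-1 0.006 0.03 -0.001 0 0 0;-1 0.006 0.03 -0.001 0 0 0;-1 0.006 0.03 -0.001 0 0 0")

```text
clock: 13.83
eef_pos: [0.5482, 0.2543, 0.1806]
tool_rot: [0.775, 0.632, 0.0, 0.0]
ft_force: [-1.2, 1.2, 0.4]
grip_width: 0.0228
grasp_force: 60.1
```

Emit:
step_arm(targets="-0.4 0 0 0 0 0 0;-0.4 0 0 0 0 0 0;-0.2 0 0 0 0 0 0;0 0 0 0 0 0 0;0.3 0 0 0 0 0 0;0.6 0 0 0 0 0 0;0.6 0 0 0 0 0 0;0.6 0 0 0 0 0 0")

```text
clock: 14.5
eef_pos: [0.548, 0.2541, 0.1803]
tool_rot: [0.775, 0.631, -0.0, 0.0]
ft_force: [-0.0, 0.2, 0.4]
grip_width: 0.0685
grasp_force: 0.0
```

Emit:
step_arm(targets="0.6 0 0 0.01 0 0 0;0.6 0 0 0.03 0 0 0;0.6 0 0 0.06 0 0 0;0.6 0 0 0.1 0 0 0;0.6 0 0 0.15 0 0 0;0.6 0 0 0.2 0 0 0;0.6 0 0 0.25 0 0 0;0.6 -0.1 0 0.25 0 0 0;0.6 -0.15 0 0.25 0 0 0;0.6 -0.15 0 0.25 0 0 0")

```text
clock: 15.33
eef_pos: [0.4677, 0.2536, 0.3064]
tool_rot: [0.775, 0.632, -0.002, -0.001]
ft_force: [0.3, 0.4, -0.6]
grip_width: 0.0683
grasp_force: 0.0
```

```bash
python3 plan.py;  python3 - <<'E'
from h import *
s=bot.camera("scene")[:,:,::-1]
cv2.imwrite("pics/m6.png",cv2.resize(s[170:245,375:475],(800,600),interpolation=cv2.INTER_CUBIC))
E
```

```text
t 15.3333 p [0.4677 0.2536 0.3064] yaw 78.45 q [ 0.775  0.632 -0.002 -0.001] F [ 0.29  0.42 -0.61] w 0.06834331552259641 0.0
rack x,y -0.058727379247102814 0.0809076500466002 eye z 0.291168428466154 unit x/mm 0.000405574590713025 0.0019584456212435315
```

View pics/m6.png

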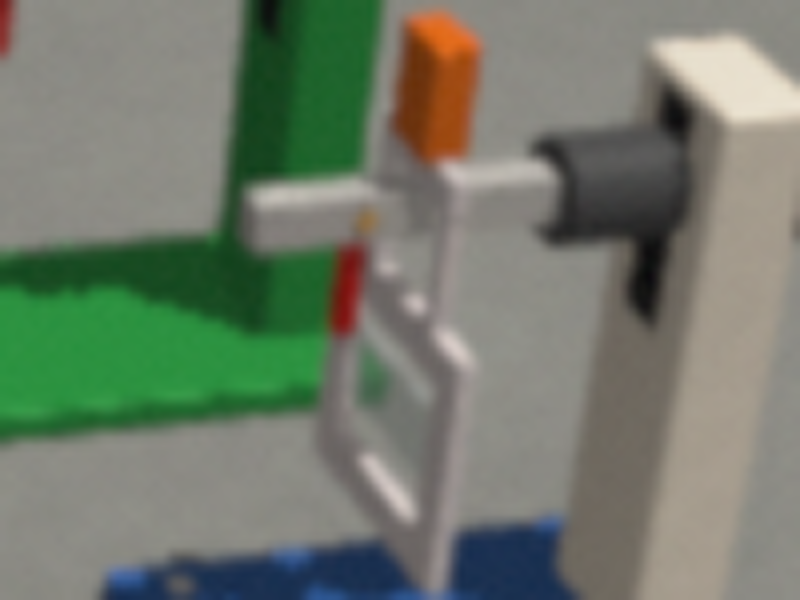

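The insert hangs free between the shut keeper (crop (345,290)) and the collar. I'll let it settle, then hand in.

Emit:
step_arm(targets="0.6 0 0 0 0 0 0;0.6 0 0 0 0 0 0;0.6 0 0 0 0 0 0;0.6 0 0 0 0 0 0;0.6 0 0 0 0 0 0;0.6 0 0 0 0 0 0;0.6 0 0 0 0 0 0;0.6 0 0 0 0 0 0;0.6 0 0 0 0 0 0;0.6 0 0 0 0 0 0")

```text
clock: 16.22
eef_pos: [0.473, 0.2542, 0.3053]
tool_rot: [0.775, 0.631, -0.0, -0.0]
ft_force: [-0.0, 0.0, 0.9]
grip_width: 0.0685
grasp_force: 0.0
```

```bash
python3 -c "
from workcell import bot
print(bot.job_done())"
```

```text
the job is handed in; nothing more can be done
None
```

The orange-tabbed insert is hanging free on the rack's peg behind the shut keeper; I pulled it back against the keeper with about 6 N and it held, and I handed the job in at about 16 s (no verdict was returned).

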